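# Hang the battery driver on the sprung balance arm

## Robot

A 7-joint arm with a two-finger parallel gripper is mounted at the origin on a cart in front of the work surface, level with it; the furniture and walls round the work are solid. World frame = base frame: x ahead of the robot, y to its left, z up, the work surface at z = 0. Lengths are in m, angles in degrees, forces in N, time in s.
With the tool pointing down it reaches from about 0.4 to 0.875 m from the base axis. Payload 6.5 kg.
Tool frame: the origin (TCP) lies midway between the tips of the shut fingers; the grasp point (between the pads) lies manip.pinch_z behind it (manip.pinch_z is the distance from the TCP to the grasp point, in m); z points along the fingers, y is the line along which they close (so a half turn about z gives the same grasp; the last joint's range is limited). The gripper opens to 88 mm and grips with 3 to 60 N. Pads are 18 mm wide; open, the fingers measure 123 mm over their backs; the gripper's body (75 mm by 187 mm) begins 45 mm behind the grasp point.
Start: joints at [-70.543, 30.733, -0.252, 88.115, 0.149, 61.152, -4.079], TCP at [0.257, 0.597, 0.213] pointing down, gripper open.
Joint ranges: [-154.64, 154.64], [-21.42, 123.67], [-72.66, 72.17], [13.99, 137.28], [-74.86, 254.86], [10.95, 109.41], [-158.01, 158.01]. Speed limits (degrees/s): [136.94, 136.94, 180, 180, 180, 180, 180].

## Interface

Orientations are given as [roll, pitch, yaw] about the fixed x, y, z axes, in that order (R = Rz(yaw) Ry(pitch) Rx(roll)).
In Python, from plant import manip, grab_frame, camera_model gives the robot as it stands. The module is installed in compiled form; this text tells all that it offers. Calls block until the motion is done:
- manip.move_to(position, orientation): joint-space move of the TCP to a pose.
- manip.move_linear(position, rotation=None, v=0.15): straight line of the TCP; rotation=None keeps the orientation; v is the mean speed in m/s.
- manip.goto_joints(angles): joint-space move.
- manip.gripper_to(opening, grip_force=None): opening from 0.0 (shut) to 1.0 (fully open); grip_force is the grip in N (None keeps the last); returns when the fingers have stopped.
- manip.sleep(seconds).
- manip.solve_ik(position, orientation): joint angles nearest the present ones, or None.
- grab_frame(name): name is "scene" or "top"; returns (picture, depth): 400x640x3 uint8, blue, green, red; 400x640 float32, m along the optical axis (not along the pixel's ray), 0 where there is no reading.
- camera_model(name): a dict with "K" (3x3 intrinsics, pixels), "R" (3x3) and "t" (3): a world point X has camera coordinates R X + t. Camera axes: x right, y down, z forward; pixel columns grow to the right and rows downward; lengths in m; the calibration is good to about 2 mm. A picture is of the moment at which its call begins. camera_model takes no time and is no camera call.
A pose or a line that the arm cannot do raises manip.Unreachable and nothing moves.
- manip.job_done(): hands the job in; it is judged then, once.
Readings, each from a call of its own:
- manip.read_time(): time.
- manip.read_joint_pos(): joint angles.
- manip.read_qd(): joint speeds.
- manip.read_joint_torque(): joint torques, N m.
- manip.read_position(): TCP position.
- manip.read_ee_rot(): TCP orientation.
- manip.read_ft_force(): force on the tool from outside, world axes, zero at the start.
- manip.read_torque(): the same for the moment, N m.
- manip.read_finger_gap(): opening from 0.0 (shut) to 1.0 (fully open).
- manip.read_grasp_force(): force on a finger pad.
Only numpy, scipy, OpenCV 4.12 (cv2) and the standard library are available. Lean on these libraries where they do the work, as an engineer would, in place of code of your own. Each camera call takes 0.05 s, during which the arm holds its last target. There are 200 camera calls.

## Task

Lift the battery screwdriver out of its charging dock and hang it in the fork of the sprung balance arm: neck slid in between the prongs and the square flange set down fully home inside the yellow lips. The arm sinks under the driver's weight, so keep hold and ride it down gently, letting go only once the arm carries all the weight and has settled, so that it neither drops nor springs up. Do not force the arm, leave the other things on the counter where they are, and leave the driver hanging upright and still.

Things in the scene. Friction and masses are not known exactly. Their poses are not given: they have to be found in the camera images.
- driver: black battery screwdriver with orange side grips, 194 mm tall, 0.35 to 0.9 kg (not known beforehand), upright in the dock, bit down. Origin at the bit's tip, z up. Height above it: nose, at most 26 mm thick, to 40 mm; round body, 38 mm, to 97; aluminium neck, 26 mm along y and 30 along x, to 125; square flange 48 x 48 mm to 133; grip to 191. Half a turn about z makes no difference
- driver_grip (a point): point on the driver, 163 mm above its origin: middle of the black grip, 36 mm wide along its y, 40 mm along its x, from 30 mm below to 28 mm above this point; take it here from above, fingers closing along y
- driver_seat (a point): point on the driver: centre of the underside of its square aluminium flange, 125 mm above the driver's origin and 38 mm below driver_grip; axes as the driver's
- dock: black charging dock fixed to the counter, 84 x 74 x 50 mm, green lamp in front; the driver's nose stands in a 30 mm hole in its middle, the shoulder of the round body on its top. Origin at the centre of its underside. Lift the driver straight up by more than 45 mm to clear it
- fork_seat (a point): seat of the balance arm's dark steel fork: centre of the flange's place on the top face of the 8 mm plate, about 0.25 m up when empty. z up; +x leads into the fork, to the post. Sloped yellow lips 5 mm high stand round it, 52 x 52 mm at their foot, for the 48 mm flange: bring the flange in 8 to 15 mm above the plate, then down inside the lips. The fork stays level as the arm sinks
- fork_mouth (a point): open end of the fork's slot, between the prong tips, 58 mm before fork_seat along the fork's -x, same height and axes. The slot, 31 mm wide along y, takes the driver's 26 mm neck (driver's y along the fork's y, either way round); it flares open over the last 20 mm and ends 18 mm past fork_seat
- balancer_bar (a joint): sinking of the arm's parallel bars (170 mm between pivots), rad: 0 = at the upper stop, bars sloping 0.35 rad up to the fork; positive = down, to 0.75. The fork goes down an arc: by 170 mm x (sin 0.35 - sin(0.35 - value)), and outward (its -x) by 170 mm x (cos(0.35 - value) - cos 0.35), 10 mm at most. Springs: about 1.5 N at the fork moves it, then about 80 N per m more; lightly damped
- balancer_head: level end piece of the balance arm, grey cheeks with the dark steel fork on top, 125 mm long in all, 74 mm wide; origin on the upper bar pivot, 66 mm behind (+x of) and 20 mm below fork_seat, axes as the fork's. Bars run from it to a fixed steel post, 208 mm high on a 112 mm base, its axis 260 mm behind fork_seat when empty; the arm swings about it with slight friction
- parts_tin: bystander: open blue and white tin of brass nuts, 74 mm across, 48 mm high, origin at the centre of its underside
- small_carton: bystander: small white carton, 71 x 57 x 63 mm, origin at the centre of its underside
- coupling: bystander: grey pipe coupling, 40 mm across, 45 mm high, standing, origin at the centre of its underside
- stapler: bystander: blue stapler, 130 x 36 x 42 mm, origin at the centre of its underside
- wrench: bystander: adjustable wrench lying flat, 208 x 53 x 12 mm, origin at the centre of its underside
- marker: bystander: black felt marker lying, 129 x 17 x 19 mm, origin at the centre of its underside
There are look-alikes about, which are no part of the job. What is shaped like the driver but green is not meant.

How it is judged:
By the outcome, as a careful person would: the job done as asked, in the order asked, and still so for the second after the job is handed in, with the robot touching nothing.
It also fails if it takes over 64 s, if anything falls off the work surface, if the arm or the gripper's body presses on something with over 40 N, if the wrist force passes 120 N, or if a joint passes its speed limit or range.

## Working session

There is one attempt and no reset: what is moved stays moved. The work goes in short steps, each a Python script; the robot and the scene stay as the last script left them, time stands still between calls to the robot, and variables do not carry over. Pictures are saved under pics/ and viewed, at most 10 in all, crops included, and the job is handed in when it is done.

```bash
mkdir -p pics; cat > h.py <<'E'
import numpy as np, cv2
from plant import manip, grab_frame, camera_model
def pts(name, depth):
    m=camera_model(name);K,R,t=[np.array(m[k]) for k in("K","R","t")]
    v,u=np.mgrid[:400,:640]
    c=np.stack([(u-K[0,2])/K[0,0]*depth,(v-K[1,2])/K[1,1]*depth,depth],-1)
    return (c-t.reshape(3))@R
E
python3 - <<'E'
from h import *
print(manip.pinch_z,manip.read_time(),manip.read_ft_force(),manip.read_ee_rot())
for n in("scene","top"):
    p,d=grab_frame(n);cv2.imwrite(f"pics/{n}0.png",p);np.savez(f"{n}0.npz",p=p,d=d)
    m=camera_model(n);print(n,np.round(m["K"],1).tolist(),np.round(m["R"],3).tolist(),np.round(m["t"],3).tolist())
E
```

```text
0.0187 0.0 [-0.0879606  -0.26839077 -0.14257605] [-1.79902729e+02  8.71069284e-03  1.56755747e+02]
scene [[466.8, 0.0, 321.4], [0.0, 466.8, 198.1], [0.0, 0.0, 1.0]] [[-0.742, -0.67, -0.0], [-0.413, 0.457, -0.787], [0.528, -0.584, -0.616]] [0.421, 0.329, 1.454]
top [[466.7, 0.0, 327.4], [0.0, 466.7, 206.5], [0.0, 0.0, 1.0]] [[-0.019, -1.0, -0.005], [-0.994, 0.02, -0.111], [0.111, 0.002, -0.994]] [0.067, 0.563, 1.677]
```

View pics/scene0.png

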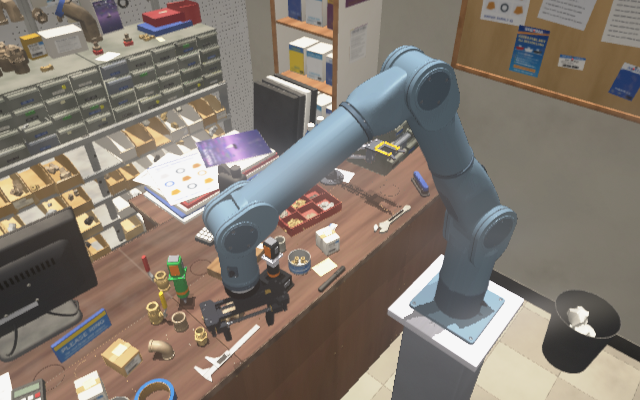

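View pics/top0.png

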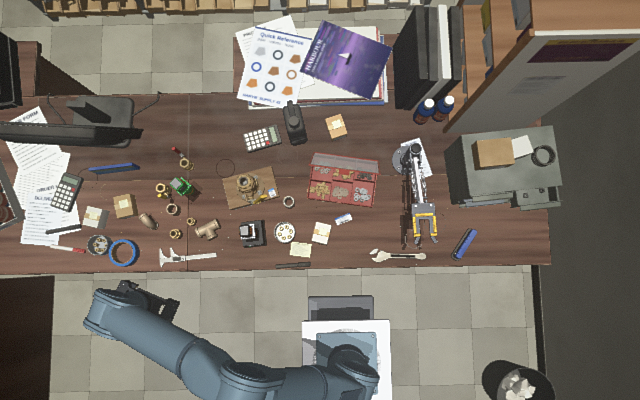

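Scene: the black/orange driver stands at (272,250), partly near the gripper, the green look-alike at (177,275), and the yellow fork at (385,150). Top: the driver in its dock is at (252,233), the green one at (182,187), and the fork at (425,225) with its post at (408,155). The black/orange one fits the description, and I'll confirm it in a crop.

```bash
python3 - <<'E'
from h import *
s=np.load("scene0.npz");t=np.load("top0.npz")
c=lambda p,x,y,w,h,W,H:cv2.resize(p[y:y+h,x:x+w],(W,H),interpolation=cv2.INTER_CUBIC)
im=np.vstack([np.hstack([c(t['p'],225,210,60,45,400,300),c(t['p'],395,190,60,45,400,300)]),
 np.hstack([c(s['p'],240,225,60,45,400,300),c(s['p'],355,125,60,45,400,300)])])
cv2.imwrite("pics/crop1.png",im)
P=pts("top",t['d']);S=pts("scene",s['d'])
hsv=cv2.cvtColor(t['p'],cv2.COLOR_BGR2HSV);hs=cv2.cvtColor(s['p'],cv2.COLOR_BGR2HSV)
def rep(nm,P,hsv,box,lo,hi,zr):
    m=cv2.inRange(hsv,lo,hi)>0; b=np.zeros_like(m);x,y,w,h=box;b[y:y+h,x:x+w]=1
    m&=b.astype(bool)&(P[...,2]>zr[0])&(P[...,2]<zr[1]); q=P[m]
    if len(q): print(nm,len(q),"med",np.median(q,0).round(4),"min",q.min(0).round(4),"max",q.max(0).round(4))
    return q
full=((0,0,0),(180,255,255))
rep("drv top",P,hsv,(225,210,60,45),*full,(.175,.25))
rep("flange",P,hsv,(225,210,60,45),*full,(.12,.155))
rep("dock",P,hsv,(225,210,60,45),*full,(.04,.06))
rep("drv scene",S,hs,(240,225,60,60),*full,(.12,.25))
rep("orange scene",S,hs,(240,225,60,60),(5,150,120),(18,255,255),(.1,.25))
q=rep("lips",P,hsv,(395,190,60,60),(20,120,120),(35,255,255),(.2,.3))
print(cv2.minAreaRect((q[:,:2]*1000).astype(np.float32)))
q=rep("lips s",S,hs,(355,125,70,50),(20,120,120),(35,255,255),(.2,.3))
print(cv2.minAreaRect((q[:,:2]*1000).astype(np.float32)))
E
```

```text
drv top 142 med [0.47   0.3282 0.2009] min [0.4507 0.3103 0.1756] max [0.4904 0.3487 0.2125]
flange 60 med [0.4676 0.3132 0.143 ] min [0.4464 0.3069 0.1324] max [0.4971 0.355  0.1532]
dock 313 med [0.4601 0.3143 0.0494] min [0.4284 0.2151 0.0405] max [0.5174 0.3689 0.0599]
drv scene 394 med [0.4576 0.3428 0.1737] min [0.4392 0.3078 0.1203] max [0.4917 0.3598 0.2085]
orange scene 54 med [0.469  0.3504 0.1746] min [0.4574 0.3466 0.1544] max [0.4837 0.3535 0.1949]
lips 176 med [ 0.4811 -0.2504  0.2556] min [ 0.4397 -0.2868  0.2445] max [ 0.5125 -0.2124  0.2635]
((476.60162353515625, -249.41664123535156), (72.18143463134766, 72.94532775878906), 2.1411664485931396)
lips s 96 med [ 0.4806 -0.2406  0.2551] min [ 0.4393 -0.2848  0.2493] max [ 0.5151 -0.2093  0.2608]
((477.29083251953125, -246.9759521484375), (75.64320373535156, 75.50875091552734), 0.2301776260137558)
```

View pics/crop1.png

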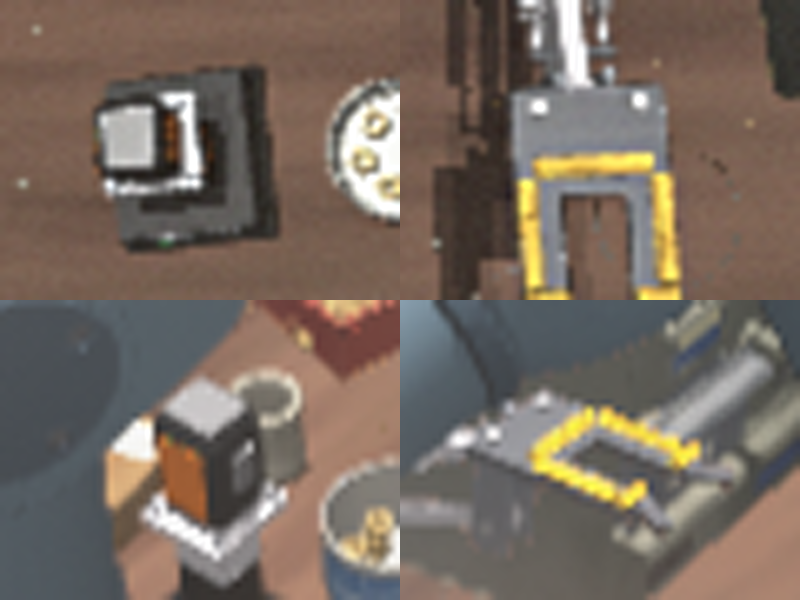

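The crop confirms it. The driver has a silver top, orange sides facing world ±y and a white flange, and it stands in the dock. The fork is empty and opens towards the robot (-x). Next I refine the centres and yaws by sub-pixel ray casts in both views.

```bash
cat >> h.py <<'E'
def cast(name,uv,z):
    m=camera_model(name);K,R,t=[np.array(m[k],float) for k in("K","R","t")];t=t.reshape(3)
    uv=np.atleast_2d(uv).astype(float)
    d=np.c_[uv,np.ones(len(uv))]@np.linalg.inv(K).T@R
    C=-R.T@t
    return C+d*((z-C[2])/d[:,2])[:,None]
def mask_up(p,box,lo,hi,k=8):
    x,y,w,h=box
    c=cv2.resize(p[y:y+h,x:x+w],None,fx=k,fy=k,interpolation=cv2.INTER_CUBIC)
    return cv2.inRange(cv2.cvtColor(c,cv2.COLOR_BGR2HSV),lo,hi)
def blobs(name,p,box,lo,hi,z,k=8,minpx=4):
    """plane-cast blobs: (area px, minAreaRect in mm, moments centre mm)"""
    m=mask_up(p,box,lo,hi,k); n,l,st,ce=cv2.connectedComponentsWithStats(m)
    out=[]
    for i in range(1,n):
        if st[i,4]<minpx*k*k: continue
        v,u=np.nonzero(l==i)
        uv=np.c_[(u+.5)/k-.5+box[0],(v+.5)/k-.5+box[1]]
        X=cast(name,uv,z)[:,:2]*1000
        out.append((st[i,4]/k/k,cv2.minAreaRect(X.astype(np.float32)),X.mean(0),X))
    return out
def show(o):
    for a,r,c,_ in o: print(" %.0f ctr %.1f %.1f size %.1f %.1f ang %.1f mean %.1f %.1f"%(a,*r[0],*r[1],r[2],*c))
E
python3 - <<'E'
from h import *
s=np.load("scene0.npz")['p'];t=np.load("top0.npz")['p']
td=np.load("top0.npz")['d']
lidlo,lidhi=(0,0,110),(180,60,215)
for n,p,b in(("top",t,(236,222,20,16)),("scene",s,(262,234,20,18))):
    print(n,"lid");show(blobs(n,p,b,lidlo,lidhi,.204))
y=((20,110,110),(36,255,255))
for n,p,b in(("top",t,(405,205,40,40)),("scene",s,(370,135,40,25))):
    print(n,"lips");o=blobs(n,p,b,*y,.254);show(o)
    allX=np.vstack([q[3] for q in o]);print(cv2.minAreaRect(allX.astype(np.float32)))
print(blobs and "orange scene");show(blobs("scene",s,(255,230,30,30),(4,150,90),(18,255,255),.174))
print("orange top");show(blobs("top",t,(236,222,30,20),(4,120,60),(18,255,255),.174))
P=pts("top",td)
# post / bar: highest grey things near post
b=P[130:200,395:435].reshape(-1,3);b=b[(b[:,2]>.19)&(b[:,2]<.25)];print("post",len(b),np.median(b,0),b.min(0),b.max(0))
f=P[205:250,405:445].reshape(-1,3);f=f[(f[:,2]>.2)];print("fork z hist",np.percentile(f[:,2],[5,25,50,75,95]),f.min(0),f.max(0))
# two-view height of lid centre
lt=blobs("top",t,(236,222,20,16),lidlo,lidhi,.204);ls=blobs("scene",s,(262,234,20,18),lidlo,lidhi,.204)
def tri(A,B,z0):
    CA,CB=[-np.array(camera_model(n)["R"]).T@np.array(camera_model(n)["t"]).reshape(3) for n in("top","scene")]
    a=np.r_[A/1000,z0]-CA;b=np.r_[B/1000,z0]-CB
    k=np.linalg.lstsq(np.c_[a,-b],CB-CA,rcond=None)[0];return CA+k[0]*a,CB+k[1]*b
if lt and ls:print("tri lid",*tri(np.array(max(lt)[1][0]),np.array(max(ls)[1][0]),.204))
m=lambda n,p,b:np.array(cv2.minAreaRect(np.vstack([q[3] for q in blobs(n,p,b,*y,.254)]).astype(np.float32))[0])
print("tri lips",*tri(m("top",t,(405,205,40,40)),m("scene",s,(370,135,40,25)),.254))
E
```

```text
top lid
 31 ctr 471.4 304.5 size 48.2 21.2 ang 2.6 mean 472.0 303.0
 72 ctr 472.8 331.7 size 27.8 30.9 ang 90.0 mean 472.6 330.6
scene lid
 135 ctr 455.3 320.8 size 78.8 55.1 ang 5.3 mean 464.3 325.2
 5 ctr 436.4 340.5 size 5.6 15.9 ang 19.7 mean 437.1 340.0
top lips
 49 ctr 508.1 -248.8 size 9.8 56.4 ang 1.8 mean 508.3 -248.2
 68 ctr 471.7 -279.9 size 22.4 64.1 ang 83.5 mean 468.0 -280.4
 71 ctr 469.6 -223.2 size 63.8 22.4 ang 2.0 mean 466.0 -219.3
((475.6863708496094, -249.5623779296875), (74.75651550292969, 75.47440338134766), 1.964565396308899)
scene lips
 74 ctr 486.6 -235.0 size 53.4 103.2 ang 56.9 mean 483.6 -232.3
 42 ctr 474.1 -283.5 size 29.5 72.5 ang 78.9 mean 471.3 -280.3
((477.757080078125, -251.18849182128906), (75.97429656982422, 82.33877563476562), 2.048326015472412)
orange scene
 53 ctr 470.3 349.0 size 17.0 54.9 ang 53.9 mean 469.6 349.6
orange top
 12 ctr 473.9 314.8 size 6.3 23.8 ang 89.9 mean 473.4 314.7
post 435 [ 0.63556604 -0.24356357  0.20690017] [ 0.55976418 -0.26995169  0.1900176 ] [ 0.75338395 -0.22128245  0.23555761]
fork z hist [0.24592818 0.24948246 0.2524663  0.25514546 0.25933401] [ 0.3747913  -0.28803076  0.24135208] [0.5393616  0.05162784 1.72903585]
tri lid [0.47273396 0.33160316 0.20432519] [0.45771815 0.31877168 0.20100443]
tri lips [ 0.47556134 -0.24918912  0.25582795] [ 0.47618221 -0.24875356  0.25578148]
```

```bash
python3 - <<'E'
from h import *
s=np.load("scene0.npz")['p'];t=np.load("top0.npz")['p']
for V in(150,180,210):
    print("flange",V)
    for a,r,c,X in blobs("top",t,(238,222,22,20),(0,0,V),(180,60,255),.143):
        print(round(a),np.round(r[0],1),np.round(r[1],1),round(r[2],1),X.min(0).round(1),X.max(0).round(1))
        if a<60 and a>10:
            right=X[(X[:,0]>462)]; front=X[(X[:,0]<452)]
            # right edge: min y per x bin ; front edge: min x per y bin
            xs=np.arange(460,490,1.5);e=[right[abs(right[:,0]-x)<1][:,1].min() for x in xs if (abs(right[:,0]-x)<1).any()]
            xs=[x for x in xs if (abs(right[:,0]-x)<1).any()]
            f=np.polyfit(xs,e,1);print(" right edge slope deg",np.degrees(np.arctan(f[0])),"y@472",np.polyval(f,472))
            ys=np.arange(310,350,1.5);g=[(y,X[abs(X[:,1]-y)<1][:,0].min()) for y in ys if (abs(X[:,1]-y)<1).any()]
            g=np.array(g);f=np.polyfit(g[:,0],g[:,1],1);print(" front edge deg",-np.degrees(np.arctan(f[0])),"x@331",np.polyval(f,331))
# scene: orange side face & flange corners: grip rgb patch
print(manip.solve_ik([.4725,.331,.173-manip.pinch_z],[180,0,2]),manip.solve_ik([.4725,.331,.173-manip.pinch_z],[180,0,182]))
for yaw in(2,182,-178):
    q=manip.solve_ik([.41,-.25,.35],[180,0,yaw]);print(yaw,None if q is None else np.round(q,0))
m=blobs("top",t,(236,222,40,36),(0,0,35),(180,90,85),.05);print("dock");show(m)
c=np.vstack([cv2.resize(s[225:270,250:300],(500,450),interpolation=cv2.INTER_CUBIC)])
E
```

```text
flange 150
42 [474.5 314.3] [50.  18.8] 3.2 [449.9 304.2] [499.4 325. ]
 right edge slope deg 8.513123223280822 y@472 306.2080025255797
 front edge deg -67.39577601251611 x@331 490.52196862526654
61 [476.7 342.6] [30.2 26.6] 1.3 [461.6 329.2] [491.9 356.1]
11 [451.4 341.4] [ 8.5 25.8] 3.2 [446.6 328.4] [455.1 354.3]Traceback (most recent call last):
  File "<stdin>", line 12, in <module>
    raise TypeError("expected non-empty vector for x")
TypeError: expected non-empty vector for x
```

```bash
python3 - <<'E'
from h import *
Y=3
for yaw in(Y,Y-180):
  for p in([.473,.331,.30],[.473,.331,.154],[.473,.331,.32],[.42,.05,.32],[.365,-.253,.29],[.476,-.25,.20]):
    q=manip.solve_ik(p,[180,0,yaw]);print(yaw,p,None if q is None else np.round(q,0))
E
```

```text
3 [0.473, 0.331, 0.3] [ -68.   22.   38.   95.  -14.   68. -114.]
3 [0.473, 0.331, 0.154] [ -66.   32.   36.  104.  -23.   52. -106.]
3 [0.473, 0.331, 0.32] [ -68.   21.   38.   94.  -13.   70. -114.]
3 [0.42, 0.05, 0.32] [ -53.   -1.   41.  114.    0.   66. -100.]
3 [0.365, -0.253, 0.29] [-18.   6.  52. 114.  -5.  62. -52.]
3 [0.476, -0.25, 0.2] [-17.  29.  54. 108. -28.  57. -38.]
-177 [0.473, 0.331, 0.3] [-39.  19.  -0.  94.   0.  67.  53.]
-177 [0.473, 0.331, 0.154] [-38.  28.  -2. 102.   1.  50.  52.]
-177 [0.473, 0.331, 0.32] [-39.  18.  -0.  92.   0.  70.  53.]
-177 [0.42, 0.05, 0.32] [-32.   0.  20. 113.  -0.  66.  80.]
-177 [0.365, -0.253, 0.29] [ 48.   6. -21. 111.   3.  63. 119.]
-177 [0.476, -0.25, 0.2] [-11.  26.  44. 108. -22.  55. 136.]
```

```bash
python3 - <<'E'
from h import *
pz=manip.pinch_z; R=[180,0,-177]
p=manip.read_position(); manip.move_linear([p[0],p[1],.30])
manip.move_to([.473,.331,.29],R)
print("ft pre",np.round(manip.read_ft_force(),2))
manip.move_linear([.473,.331,.174-pz],v=.1)
print("ft",np.round(manip.read_ft_force(),2),manip.read_position())
for n in("top","scene"):
    im,d=grab_frame(n);cv2.imwrite(f"pics/g_{n}.png",im)
manip.gripper_to(0.3,grip_force=40)
print(manip.read_finger_gap()*88,manip.read_grasp_force(),manip.read_ft_force().round(2),manip.read_torque().round(2),manip.read_time())
a,b=cv2.imread("pics/g_top.png"),cv2.imread("pics/g_scene.png")
c=lambda p,x,y:cv2.resize(p[y:y+60,x:x+60],(400,400),interpolation=cv2.INTER_CUBIC)
cv2.imwrite("pics/grasp.png",np.hstack([c(a,220,205),c(b,242,215)]))
E
```

```text
ft pre [0.42 0.39 0.51]
ft [-0.84 -0.65  0.75] [0.47337091 0.33129667 0.15592292]
35.7228808090424 39.536911262971444 [-0.24  1.12 -0.05] [ 0.26 -0.06  0.03] 4.5583
```

View pics/grasp.png

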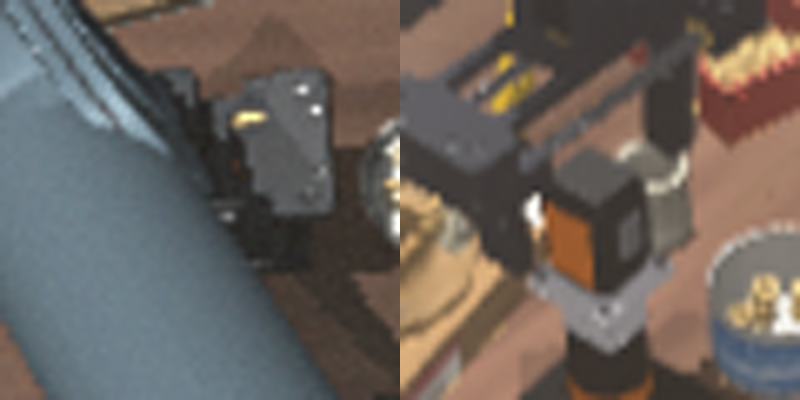

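The view shows the fingers on both sides of the grip, and the 35.7 mm gap matches the grip's 36 mm. I lift and carry it to the standoff in front of the fork.

```bash
python3 - <<'E'
from h import *
p=manip.read_position()
manip.move_linear([p[0],p[1],.30],v=.08)
manip.sleep(.3);f=[manip.read_ft_force() for _ in range(5)];print("ft",np.mean(f,0).round(2),manip.read_finger_gap()*88)
manip.move_to([.43,.10,.31],[180,0,-177.5])
manip.move_linear([.36,-.25,.30],[180,0,-178],v=.2)
manip.sleep(.5);f=[manip.read_ft_force() for _ in range(5)];print("ft",np.mean(f,0).round(2),manip.read_finger_gap()*88,manip.read_position(),manip.read_ee_rot(),manip.read_joint_pos().round(0),manip.read_time())
for n in("top","scene"):
    im,d=grab_frame(n);cv2.imwrite(f"pics/m_{n}.png",im);np.savez(f"{n}1.npz",p=im,d=d)
a,b=cv2.imread("pics/m_top.png"),cv2.imread("pics/m_scene.png")
c=lambda p,x,y:cv2.resize(p[y:y+100,x:x+100],(400,400),interpolation=cv2.INTER_CUBIC)
cv2.imwrite("pics/stand.png",np.hstack([c(a,380,190),c(b,350,110)]))
E
```

```text
ft [ 0.96 -0.62 -6.37] 35.729416620739634
ft [-1.18 -0.58 -7.09] 35.66663192512082 [ 0.3600121  -0.2499578   0.30000462] [ 1.79999919e+02  2.43813319e-04 -1.77994775e+02] [ -1.   3.  32. 114.  -2.  64. 123.] 10.1833
```

View pics/stand.png

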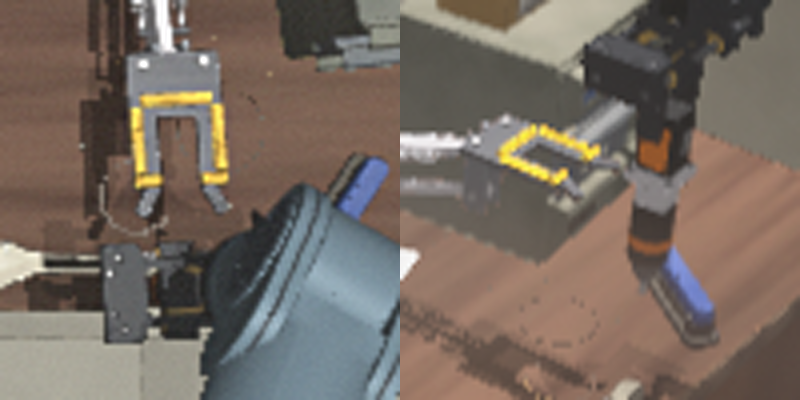

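Top shows the fork at about (425,225) and the gripper standing in front of its mouth. Scene shows the driver hanging upright just ahead of the prongs, with its flange at about (516,157) in the full image. I measure the fork again now that nothing hides it, and the flange's position in the hand.

```bash
python3 - <<'E'
from h import *
s=np.load("scene1.npz")['p'];t=np.load("top1.npz")['p']
y=((20,110,110),(36,255,255)); C={}
for n,p,b in(("top",t,(405,205,40,40)),("scene",s,(370,135,40,25))):
    o=blobs(n,p,b,*y,.254);print(n);show(o)
    r=cv2.minAreaRect(np.vstack([q[3] for q in o]).astype(np.float32));print(np.round(r[0],1),np.round(r[1],1),round(r[2],1));C[n]=r[0]
# flange in scene: pixel extremes of grey blob
box=(500,142,32,28)
for V in(95,115,135):
    m=mask_up(s,box,(0,0,V),(180,70,255));n,l,st,ce=cv2.connectedComponentsWithStats(m)
    i=1+np.argmax(st[1:,4]);v,u=np.nonzero(l==i);U=(u+.5)/8-.5+box[0];W=(v+.5)/8-.5+box[1]
    L=[U.min(),W[U<U.min()+.3].mean()];R=[U.max(),W[U>U.max()-.3].mean()]
    print(V,np.round(L,1),np.round(R,1),W.min(),W.max(),(cast("scene",[L,R],.283)*1000).round(1).tolist(),"mid",((cast("scene",L,.283)+cast("scene",R,.283))*500).round(1))
E
```

```text
top
 49 ctr 508.1 -248.8 size 9.7 56.5 ang 2.4 mean 508.3 -248.0
 68 ctr 471.7 -279.9 size 22.4 64.1 ang 83.7 mean 467.9 -280.4
 72 ctr 469.7 -223.3 size 63.8 22.6 ang 2.1 mean 466.0 -219.4
[ 475.7 -249.7] [74.8 75.8] 2.1
scene
 75 ctr 486.8 -235.1 size 53.4 104.2 ang 56.7 mean 483.7 -232.3
 43 ctr 474.0 -283.4 size 29.5 72.7 ang 79.1 mean 471.4 -280.3
[ 477.5 -251.3] [76.7 82.6] 1.6
95 [499.6 158.6] [531.4 155.5] 141.5625 169.4375 [[124.7, -413.9, 283.0], [52.1, -505.3, 283.0]] mid [[  88.4 -459.6  283. ]]
115 [518.8 169.2] [531.4 155.5] 141.5625 169.4375 [[49.3, -396.6, 283.0], [52.1, -505.3, 283.0]] mid [[  50.7 -450.9  283. ]]Traceback (most recent call last):
  File "<stdin>", line 11, in <module>
    return _wrapfunc(a, 'argmax', axis=axis, out=out, **kwds)
    return bound(*args, **kwds)
ValueError: attempt to get argmax of an empty sequence
```

```bash
python3 - <<'E'
from h import *
s=np.load("scene1.npz")['p'];t=np.load("top1.npz")['p']
box=(402,144,28,26)
for V in(85,95,105,115):
    m=mask_up(s,box,(0,0,V),(180,60,255));n,l,st,ce=cv2.connectedComponentsWithStats(m)
    if n<2: continue
    i=1+np.argmax(st[1:,4]);v,u=np.nonzero(l==i);U=(u+.5)/8-.5+box[0];W=(v+.5)/8-.5+box[1]
    L=[U.min(),W[U<U.min()+.3].mean()];R=[U.max(),W[U>U.max()-.3].mean()]
    print(V,np.round(L,1),np.round(R,1),W.min(),W.max(),(cast("scene",[L,R],.283)*1000).round(1).tolist(),"mid",((cast("scene",L,.283)+cast("scene",R,.283))*500).round(1))
# profile of back and side lips along mid lines, fork frame: yellow score
for zz in(.254,):
    o=blobs("top",t,(405,205,40,40),*((20,110,110),(36,255,255)),zz);X=np.vstack([q[3] for q in o])
    a=np.radians(2);X=(X-[476,-249.6])@np.array([[np.cos(a),-np.sin(a)],[np.sin(a),np.cos(a)]])
    b=X[(abs(X[:,1])<20)];print("back bar x",np.percentile(b[:,0],[1,50,99]))
    for sg in(1,-1):
        b=X[(abs(X[:,0])<15)&(sg*X[:,1]>0)];print("side y",np.percentile(b[:,1],[1,50,99]))
    b=X[X[:,0]<-28];print("front x",np.percentile(b[:,0],[1,50,99]))
    for sg in (1,-1):
        b=X[sg*X[:,1]>0];b=b[abs(b[:,1])<23];b=b[b[:,0]<0];print("hook",len(b),np.percentile(b[:,0],[1,50,99]) if len(b) else '')
cv2.imwrite("pics/fl.png",cv2.resize(s[130:180,390:450],(720,600),interpolation=cv2.INTER_CUBIC))
E
```

```text
85 [401.6 152.4] [423.9 151.7] 143.5625 163.1875 [[394.1, -222.9, 283.0], [339.0, -278.7, 283.0]] mid [[ 366.5 -250.8  283. ]]
95 [401.6 153.1] [423.9 151.7] 147.1875 162.9375 [[391.6, -219.3, 283.0], [339.0, -278.7, 283.0]] mid [[ 365.3 -249.   283. ]]
105 [401.6 151.9] [423.9 151.7] 147.3125 162.6875 [[395.9, -225.5, 283.0], [339.0, -278.7, 283.0]] mid [[ 367.4 -252.1  283. ]]
115 [401.6 150.1] [423.9 151.7] 147.5625 162.3125 [[402.7, -235.5, 283.0], [339.0, -278.7, 283.0]] mid [[ 370.8 -257.1  283. ]]
back bar x [-35.1526014   31.41638145  36.78150846]
side y [27.46032321 32.31503026 37.49615136]
side y [-36.80187611 -31.86249307 -27.08627758]
front x [-36.92292356 -32.16062489 -28.09583538]
hook 453 [-35.73293029 -30.87025573 -26.31756799]
hook 387 [-35.86721354 -31.86885647 -27.95416916]
```

View pics/fl.png

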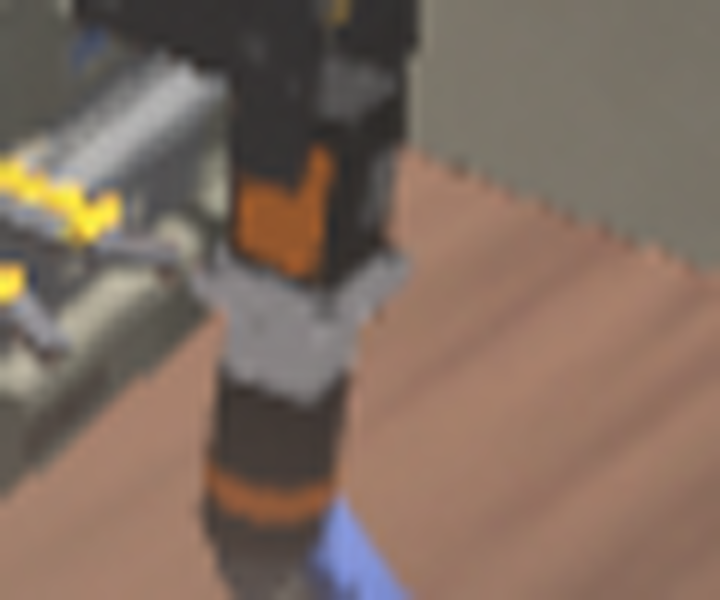

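```bash
python3 - <<'E'
from h import *
m=camera_model("scene");K,R,t=[np.array(m[k],float) for k in("K","R","t")];t=t.reshape(3)
def pr(X):
    c=R@np.array(X)+t;q=K@c;return (q[:2]/q[2]).round(2)
s=np.load("scene1.npz")['p']
for z in(.17,.19,.20,.21,.22,.23,.24,.26,.283):print(z,pr([.36,-.25,z]))
c=np.cos(np.radians(2));n=np.sin(np.radians(2))
for z in(.279,.287):
  for a,b in((24,24),(24,-24),(-24,24),(-24,-24)):print(z,a,b,pr([.36+(a*c-b*n)/1e3,-.25+(a*n+b*c)/1e3,z]))
# body edges by row: brown bg (V>~100) vs dark body
g=cv2.cvtColor(s,cv2.COLOR_BGR2HSV)
for v in(158,160,162,164,166,168,170,172,174):
    print(v,s[v,402:426].max(1).tolist())
E
```

```text
0.17 [410.39 179.35]
0.19 [411.05 174.81]
0.2 [411.38 172.52]
0.21 [411.71 170.21]
0.22 [412.05 167.89]
0.23 [412.39 165.54]
0.24 [412.73 163.18]
0.26 [413.42 158.41]
0.283 [414.23 152.83]
0.279 24 24 [404.45 154.26]
0.279 24 -24 [411.76 148.6 ]
0.279 -24 24 [416.49 159.18]
0.279 -24 -24 [423.7  153.35]
0.287 24 24 [404.7 152.3]
0.287 24 -24 [412.03 146.66]
0.287 -24 24 [416.78 157.2 ]
0.287 -24 -24 [424.01 151.39]
158 [92, 88, 93, 132, 165, 166, 150, 135, 135, 135, 135, 136, 136, 136, 144, 137, 133, 140, 155, 156, 158, 159, 158, 158]
160 [103, 136, 165, 167, 167, 162, 108, 127, 141, 136, 136, 136, 135, 135, 133, 130, 123, 152, 162, 162, 161, 159, 157, 153]
162 [166, 168, 168, 167, 168, 160, 74, 64, 64, 75, 99, 114, 121, 125, 113, 79, 77, 147, 161, 161, 158, 155, 154, 157]
164 [168, 168, 168, 167, 164, 131, 67, 67, 66, 65, 65, 65, 66, 65, 65, 66, 94, 162, 159, 158, 157, 160, 162, 164]
166 [168, 168, 167, 164, 159, 118, 69, 69, 67, 68, 68, 66, 67, 66, 66, 74, 122, 160, 162, 164, 165, 164, 162, 163]
168 [162, 161, 159, 159, 156, 110, 75, 71, 70, 70, 70, 69, 69, 68, 68, 81, 147, 164, 165, 165, 163, 163, 165, 163]
170 [158, 158, 162, 163, 159, 124, 139, 131, 114, 99, 97, 87, 87, 99, 111, 124, 159, 165, 164, 165, 165, 164, 162, 161]
172 [161, 162, 163, 161, 131, 79, 97, 124, 130, 141, 141, 142, 140, 132, 124, 122, 196, 155, 162, 163, 161, 162, 162, 161]
174 [162, 163, 164, 164, 158, 91, 78, 77, 78, 77, 76, 76, 75, 75, 84, 177, 215, 213, 153, 161, 160, 158, 159, 157]
```

The driver is centred on the tool to within about 1 mm: the body axis is at u=412.5 and 412.3 was expected. The seat measures (0.476, -0.2494, 0.251), yaw 2°. I enter the fork now.

```bash
python3 - <<'E'
from h import *
manip.move_linear([.360,-.2535,.2835],v=.06)
a=np.radians(2)
for d in(-70,-50,-35,-20,-10,0):
    manip.move_linear([.476+d/1e3*np.cos(a),-.2494+d/1e3*np.sin(a),.2835],v=.06)
    f=manip.read_ft_force();print(d,f.round(2))
    if np.hypot(*f[:2])>6: print("stop");break
manip.sleep(.5);print(np.mean([manip.read_ft_force() for _ in range(8)],0).round(2),manip.read_position().round(4),manip.read_time())
for n in("top","scene"):
    im,d=grab_frame(n);np.savez(f"{n}2.npz",p=im,d=d)
b=np.load("scene2.npz")['p'];t=np.load("top2.npz")['p']
cv2.imwrite("pics/in.png",np.hstack([cv2.resize(b[120:180,350:410],(400,400),interpolation=cv2.INTER_CUBIC),cv2.resize(t[190:250,390:450],(400,400),interpolation=cv2.INTER_CUBIC)]))
o=blobs("scene",b,(365,130,45,35),(20,110,110),(36,255,255),.254);show(o)
show(blobs("top",t,(405,205,40,40),(20,110,110),(36,255,255),.254))
E
```

```text
-70 [ 0.04 -0.23 -7.22]
-50 [ 0.07 -0.98 -7.65]
-35 [-0.58 -0.44 -6.15]
-20 [-0.13 -0.49 -6.45]
-10 [-0.4   0.3  -6.53]
0 [-0.37 -1.06 -6.44]
[-0.2  -0.4  -7.68] [ 0.4759 -0.2494  0.2835] 14.05
 46 ctr 476.7 -224.1 size 29.2 76.5 ang 83.5 mean 475.5 -221.6
 14 ctr 447.9 -277.3 size 18.1 30.1 ang 34.6 mean 449.0 -277.3
 9 ctr 486.1 -218.9 size 4.2 30.2 ang 89.9 mean 485.8 -218.8
 8 ctr 443.8 -224.3 size 5.7 18.2 ang 5.2 mean 443.7 -224.3
```

View pics/in.png

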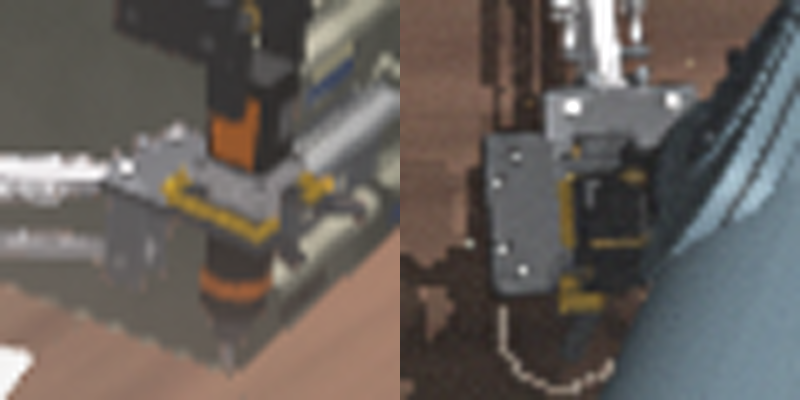

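The driver's neck is in the slot and the flange is just above the plate, inside the yellow lips (left view, around (240,190)). I lower it to contact in small steps.

```bash
cat >> h.py <<'E'
def ft(n=10):
    a=[]
    for _ in range(n): a.append(manip.read_ft_force()); manip.sleep(.02)
    return np.mean(a,0)
Z0=.272
def arc(z):
    s=max(0,Z0-z); v=np.arcsin(np.sin(.35)-s/.17)
    o=-.17*(np.cos(v)-np.cos(.35)); a=np.radians(2)
    return [.476+o*np.cos(a),-.2494+o*np.sin(a),z]
E
python3 - <<'E'
from h import *
print(ft(20).round(2))
for z in(.279,.276,.274,.272,.270,.268,.266):
    manip.move_linear(arc(z),v=.02);f=ft();print(z,f.round(2),manip.read_torque().round(2))
    if np.hypot(*f[:2])>5 or f[2]>-3: print("stop");break
print(manip.read_time())
im,d=grab_frame("scene");np.savez("scene3.npz",p=im,d=d)
cv2.imwrite("pics/seat.png",cv2.resize(im[125:185,350:430],(800,600),interpolation=cv2.INTER_CUBIC))
E
```

```text
[-0.07 -0.04 -6.8 ]
0.279 [ 0.21 -0.12 -6.64] [ 0.01 -0.01 -0.05]
0.276 [-0.08 -0.02 -6.79] [-0.   -0.04 -0.06]
0.274 [-0.11 -0.17 -6.85] [ 0.04 -0.04  0.02]
0.272 [-0.12  0.09 -6.72] [0.03 0.04 0.06]
0.27 [ 0.23  0.17 -5.51] [ 0.   -0.11  0.01]
0.268 [ 0.4  -0.16 -5.15] [-0.02 -0.11  0.04]
0.266 [ 0.55 -0.22 -5.06] [-0.1   0.    0.01]
17.6
```

View pics/seat.png

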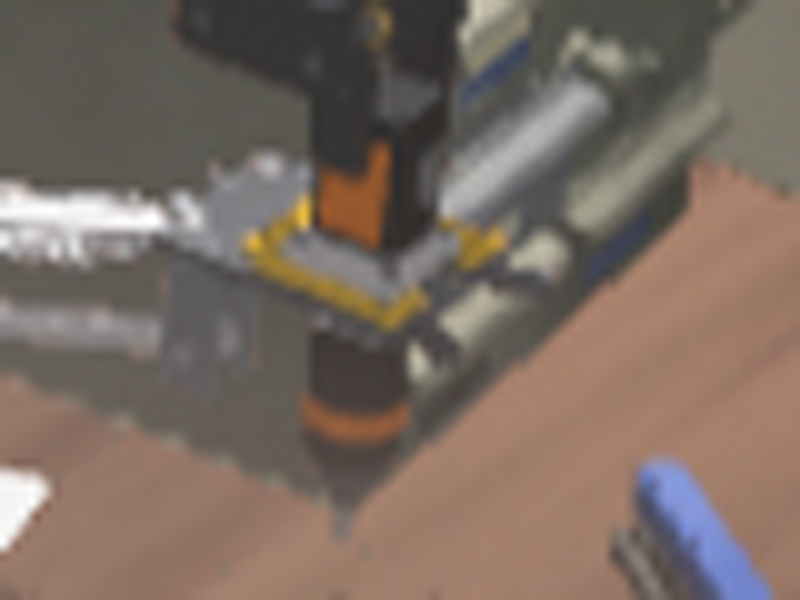

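The flange is set inside the lips. Contact came at the expected height, and the fork is starting to carry load. I ride it down until it carries the 6.75 N.

```bash
python3 - <<'E'
from h import *
z=.266
while z>.19:
    f=ft(6); k=-f[2]
    if k<.4: break
    step=min(.008,max(.0015,k/80*.7)); z-=step
    manip.move_linear(arc(z),v=.03); 
    f=ft(8);print(round(z,4),f.round(2))
    if np.hypot(*f[:2])>5: print("stop");break
manip.sleep(.8);print(ft(30).round(2),manip.read_position().round(4),manip.read_time())
im,d=grab_frame("scene");np.savez("scene4.npz",p=im,d=d)
show(blobs("scene",im,(355,130,60,60),(20,110,110),(36,255,255),.187))
cv2.imwrite("pics/down.png",cv2.resize(im[135:195,350:430],(800,600),interpolation=cv2.INTER_CUBIC))
E
```

```text
0.258 [ 0.32  0.14 -4.71]
0.25 [ 0.13 -0.02 -3.48]
0.242 [-0.46  0.24 -3.18]
0.234 [-0.45  0.05 -2.52]
0.226 [-0.68  0.36 -2.04]
0.218 [-0.94  0.11 -1.25]
0.21 [-1.11  0.11 -0.59]
0.2049 [-1.39 -0.01 -0.6 ]
[-1.53 -0.13 -0.24] [ 0.4659 -0.2498  0.2049] 24.175
 28 ctr 480.8 -229.0 size 33.1 77.3 ang 55.7 mean 483.0 -229.8
 11 ctr 436.5 -279.5 size 15.1 26.7 ang 32.2 mean 437.7 -279.2
 5 ctr 434.4 -226.4 size 22.1 7.4 ang 89.3 mean 434.5 -226.5
```

View pics/down.png

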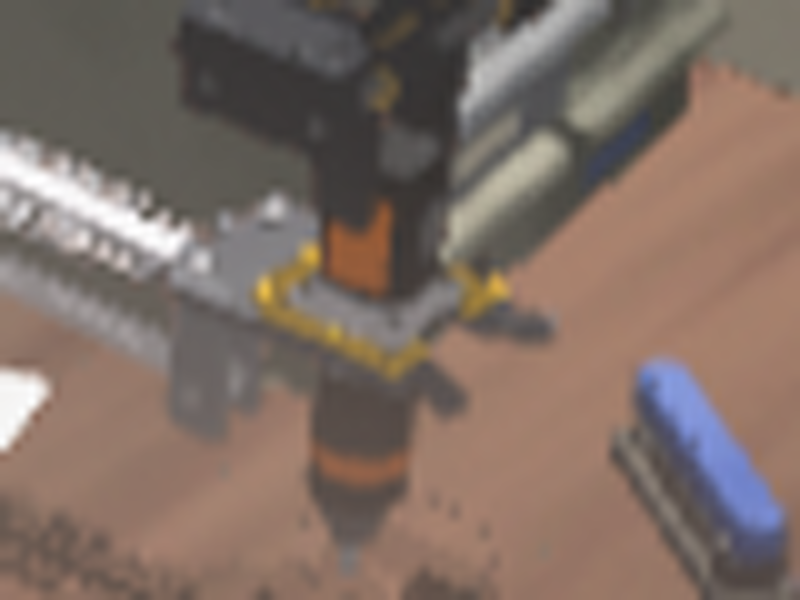

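The driver sits level inside the lips, and the arm carries all but about 0.24 N. A 1.5 N side force in -x remains, so I relax that before letting go.

```bash
python3 - <<'E'
from h import *
p=manip.read_position()
for i in range(4):
    f=ft(20);print(f.round(2),p.round(4))
    if abs(f[0])<.5 and abs(f[2])<.3: break
    p=p+[np.clip(f[0]*.0007,-.0012,.0012),0,np.clip(f[2]/80*.8,-.002,.002)]
    manip.move_linear(p,v=.01);manip.sleep(.3)
print(ft(30).round(2),manip.read_torque().round(2),manip.read_time())
E
```

```text
[-1.35  0.12 -0.25] [ 0.4659 -0.2497  0.2049]
[3.32 0.32 0.21] [ 0.465  -0.2497  0.2029]
[ 0.2   0.33 -0.34] [ 0.4662 -0.2497  0.2049]
[-2.15  0.06 -0.41] [ 0.4663 -0.2497  0.2029]
[3.13 0.39 0.47] [ 0.02 -0.89  0.05] 28.75
```

```bash
python3 - <<'E'
from h import *
p=manip.read_position()
for i in range(4):
    f=ft(20);print(f.round(2),p.round(4))
    if abs(f[0])<.6 and abs(f[2])<.4: break
    p=p+[np.clip(f[0]*.00018,-.0006,.0006),0,0 if abs(f[2])<.6 else f[2]/80*.5]
    manip.move_linear(p,v=.01);manip.sleep(.3)
manip.sleep(.5);print(ft(30).round(2),manip.read_torque().round(2),manip.read_time())
im,d=grab_frame("scene");np.savez("scene5.npz",p=im,d=d)
show(blobs("scene",im,(355,130,60,60),(20,110,110),(36,255,255),.187))
E
```

```text
[3.93 0.3  0.29] [ 0.4655 -0.2497  0.2011]
[ 1.23 -0.14  0.12] [ 0.4661 -0.2497  0.2011]
[-1.72 -0.37 -0.06] [ 0.4663 -0.2497  0.2011]
[-2.07 -0.39 -0.03] [ 0.466  -0.2497  0.2011]
[ 0.61 -0.23  0.39] [-0.2  -0.18  0.05] 33.2833
 28 ctr 477.8 -224.5 size 34.2 80.4 ang 54.2 mean 480.6 -226.4
 10 ctr 433.5 -273.8 size 14.0 27.6 ang 30.1 mean 434.5 -273.7
```

Forces are near zero on all axes, so I release in stages.

```bash
python3 - <<'E'
from h import *
manip.gripper_to(.41,grip_force=5);manip.gripper_to(.44);manip.sleep(.4);print(manip.read_finger_gap(),manip.read_grasp_force(),ft(10).round(2))
manip.gripper_to(.8);manip.sleep(.3);print(ft(10).round(2))
im,d=grab_frame("scene");np.savez("scene6.npz",p=im,d=d);show(blobs("scene",im,(355,130,60,60),(20,110,110),(36,255,255),.187))
p=manip.read_position();manip.move_linear([p[0],p[1],.30],v=.06)
manip.move_linear([.40,-.02,.36],v=.2);manip.sleep(1)
for i in(7,8):
    for n in("scene","top"):
        im,d=grab_frame(n);np.savez(f"{n}{i}.npz",p=im,d=d)
    b=np.load(f"scene{i}.npz")['p'];show(blobs("scene",b,(355,130,60,60),(20,110,110),(36,255,255),.187))
    manip.sleep(.5)
t=np.load("top8.npz")['p']
print(manip.read_time())
cv2.imwrite("pics/end.png",np.hstack([cv2.resize(b[125:205,345:425],(400,400),interpolation=cv2.INTER_CUBIC),cv2.resize(t[190:250,390:450],(400,400),interpolation=cv2.INTER_CUBIC)]))
E
```

```text
0.43942864049581626 0.0 [-0.11 -0.01 -0.06]
[ 0.16  0.22 -0.27]
 19 ctr 494.5 -231.4 size 17.2 52.8 ang 21.4 mean 493.2 -230.2
 11 ctr 435.7 -276.8 size 14.8 26.5 ang 38.9 mean 436.2 -276.1
 13 ctr 452.7 -216.4 size 50.0 21.0 ang 16.7 mean 449.7 -218.3
 58 ctr 468.1 -225.3 size 43.5 85.0 ang 70.6 mean 467.9 -223.3
 15 ctr 437.6 -278.9 size 16.7 34.9 ang 41.6 mean 438.2 -278.1
 58 ctr 468.2 -225.4 size 43.7 85.1 ang 70.2 mean 467.9 -223.3
 16 ctr 437.6 -279.1 size 16.9 34.9 ang 42.7 mean 438.5 -278.5
40.8917
```

View pics/end.png

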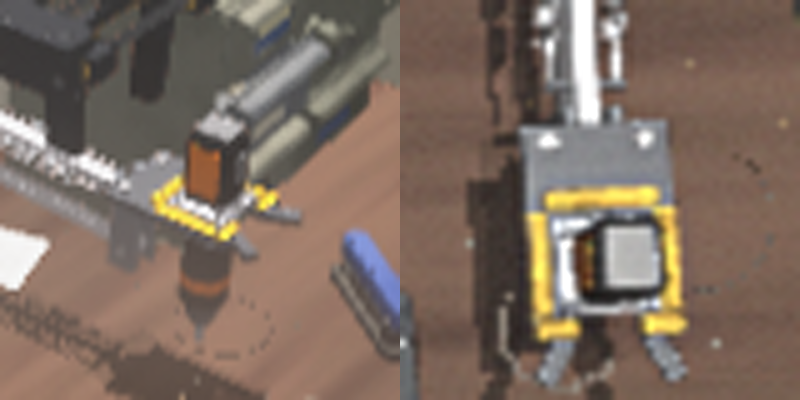

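The driver hangs upright inside the lips and the arm is steady between frames. The gripper is clear.

```bash
python3 -c "
from plant import manip
print(manip.job_done())"
```

```text
the job is handed in; nothing more can be done
None
```

The driver hangs upright and still in the balance arm's fork, with its flange inside the yellow lips and the gripper clear of it. I handed the job in at about 41 s of the 64 s allowed; no verdict came back.

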